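# Flip open the green tea caddy

## Robot

A 6-joint arm with a two-finger parallel gripper is mounted at the origin on a cart in front of the work surface, level with it; the furniture and walls round the work are solid. World frame = base frame: x ahead of the robot, y to its left, z up, the work surface at z = 0. Lengths are in m, angles in degrees, forces in N, time in s.
With the tool pointing down it reaches from about 0.35 to 0.875 m from the base axis. Payload 4.2 kg.
Tool frame: the origin (TCP) lies at the very end of the fingers, on their centre line; the grasp point (between the pads) lies 19 mm behind it; z points along the fingers, y is the line along which they close (so a half turn about z gives the same grasp; the last joint's range is limited). The gripper opens to 87 mm and grips with 3 to 60 N. Pads are 19 mm wide; open, the fingers measure 117 mm over their backs; the gripper's body (75 mm by 190 mm) begins 51 mm behind the grasp point.
Start: joints at [87.239, 22.042, 0.453, 0, -68.411, -14.817], TCP at [0.189, 0.596, 0.189] pointing down, gripper open.
Joint ranges: [-179.83, 179.83], [-69.29, 118.12], [-61.27, 80.66], [-181.25, 117.63], [-171.15, -9.14], [-177.46, 177.46]. Speed limits (degrees/s): [159.86, 159.86, 180, 180, 180, 180].

## Interface

Orientations are given as a 3x3 rotation matrix whose columns are the frame's x, y, z axes.
In Python, from station import sense, optics, r gives the robot as it stands. The module is installed in compiled form; this text tells all that it offers.
- The arm moves only by the shell command python3 -m pendant 'ROWS' [OPENING]. ROWS is JSON, a list that holds one entry, the list of rows, each a list of 4 numbers: the shift along the tool's x, y, z normalised to -1 to 1, where 1 is 100 mm, then the turn about the tool's z normalised to -1 to 1, where 1 is 2 rad. A call has 1 to 8 rows; each row is the pose to reach, as a shift and turn from the pose commanded when the call began, along the tool's axes at that moment; what a row does not reach only later rows make up. A row lasts 1/10 s, in which the tool goes at most 50 mm and 8.59 degrees, less where a joint would pass 70% of its speed; a pose out of reach is approached as far as the arm can. A call with a number of a shift or a turn outside -1 to 1 is refused whole. A call with a gripper value outside its range is refused whole. OPENING is the closure, from 0 (fully open) to 1 (shut), set as the call begins (- or left out, the last holds). The fingers move at their own pace and stop on an object; the grip force is fixed at half the most. Time passes only in rows, so rows that repeat a pose let the fingers close. It gives the time, the measured TCP pose, the force, the opening and the grip force at its end, in the units of the state.
- sense(): the state, without advancing time (a new reading comes with each control period).
- optics.capture(name): name is "scene" or "top" or "wrist"; returns the picture (420x560x3 uint8, red, green, blue); there is no depth.
- optics.get_calibration(name): a dict with "camera_matrix" (3x3 intrinsics, pixels), "camera_from_world" (4x4, takes a point from world to camera coordinates). Camera axes: x right, y down, z forward; pixel columns grow to the right and rows downward; lengths in m; the calibration is good to about 2 mm. A picture is of the moment at which its call begins: read the wrist's pose just before it. get_calibration takes no time and is no camera call; for the wrist camera it gives the pose at the moment of the call.
- r.finish_job(): hands the job in; it is judged then, once.
The state is a dict: "time_s": time; "joints": joint angles; "joint_velocities": joint speeds; "effort": joint torques, N m; "tcp_pos": TCP position; "ee_rot": TCP orientation; "wrist_force": force on the tool from outside, world axes, zero at the start; "moment": the same for the moment, N m; "gripper_width": opening from 0.0 (shut) to 1.0 (fully open); "gripper_force": force on a finger pad.
Only numpy, scipy, OpenCV 4.12 (cv2) and the standard library are available. Lean on these libraries where they do the work, as an engineer would, in place of code of your own. Each camera call takes 0.05 s, during which the arm holds its last target. There are 200 camera calls.

## Task

I am making tea: press the latch pad of the green caddy so that its lid springs ajar, then push the lid up and over past upright until it lies back by itself, fully open. Do not lift or shove the caddy, leave the cream caddy shut, and leave the mug, the jam jar and the teaspoon where they are.

Things in the scene. Friction and masses are not known exactly. Their poses are not given: they have to be found in the camera images.
- green_caddy: Dark green tin tea caddy, 177 mm deep (x), 170 mm wide (y), 1.2 kg, loose in the tray. Origin under its middle, 14 mm above the worktop; x to its back (hinge), z up. Bamboo lid over the rear part, top 105 mm above the worktop when shut; front deck, 76 mm above the worktop and out to x = -98 mm, with a black rocker latch. The green and cream caddies may have changed places.
- tray: Bamboo tea tray, 250 mm (x) by 490 mm (y), fixed, floor 14 mm and rim 26 mm above the worktop, brass handles at the ends 38 mm high; both caddies stand in it with their fronts to the robot. Origin under its middle.
- green_pad (a point): Middle of the top of the green caddy's black thumb pad (42 mm front to back, 54 mm wide, 95 mm above the worktop, at x = -80 mm in the caddy's frame); faces up. The latch's upright and nose, 10 mm higher, begin 24 mm behind this point: press here or nearer the robot.
- green_latch (a joint): Rocker latch of the green caddy, rad: 0 at rest, 0.28 fully down (this point then 8 mm lower). It frees the lid from about 0.20 (6 mm); takes 4 to 8 N at the pad, then meets a hard stop; springs back when released.
- green_hinge (a point): Middle of the green lid's hinge axis, along the caddy's y, 94 mm above the worktop, at x = +79 mm in the caddy's frame.
- green_lid_edge (a point): Middle of the front edge of the green caddy's bamboo lid (121 mm from hinge to edge, 170 mm wide, 10 mm thick); moves with the lid.
- green_lid (a joint): Lid angle, rad: 0 shut, 1.57 upright, 1.95 open at its stop. Unlatched, two sprung arms throw it to about 0.5 (edge about 60 mm up) and hold it ajar; from there to 1.45 it falls back to 0.5, past about 1.55 it sinks slowly open and gravity keeps it there. Damped hinge; lid 0.12 kg, moved by about 1 N at its edge.
- cream_caddy: The same caddy in cream colour, shut and latched, same size and origin. Not to be opened or shifted.
- cream_lid (a joint): Angle of the cream caddy's lid, rad, 0 shut.
- mug: Black camping mug with a handle, 78 x 106 x 105 mm, loose, origin under its middle.
- jam: Jam jar with a green cap, 78 mm across, 92 mm high, loose, origin under its middle.
- spoon: Steel teaspoon, 137 x 28 x 13 mm, lying loose behind the mug at the right, origin under its middle.

How it is judged:
By the outcome, as a careful person would: the job done as asked, in the order asked, and still so for the second after the job is handed in, with the robot touching nothing.
It also fails if it takes over 42 s, if anything falls off the work surface, if the arm or the gripper's body presses on something with over 40 N, if the wrist force passes 120 N, or if a joint passes its speed limit or range.

## Working session

There is one attempt and no reset: what is moved stays moved. The work goes in short steps, Python scripts to look and compute and a shell command to move; the robot and the scene stay as the last step left them, time stands still between calls to the robot, and variables do not carry over. Pictures are saved under pics/ and viewed, at most 10 in all, crops included, and the job is handed in when it is done.

```bash
mkdir -p pics; python3 - <<'E'
from station import sense, optics
import cv2,numpy as np
s=sense();print(s['time_s'],s['tcp_pos'],np.round(s['ee_rot'],3).tolist(),s['gripper_width'])
ims=[]
for n in("top","scene"):
    c=optics.get_calibration(n);im=optics.capture(n)
    np.savez(f'{n}.npz',im=im,K=c['camera_matrix'],T=c['camera_from_world'])
    cv2.imwrite(f'pics/{n}1.png',im[:,:,::-1])
    print(n,np.round(c['camera_matrix'],1).tolist(),np.round(c['camera_from_world'],3).tolist())
E
```

```text
0.0 [0.18855247 0.59517565 0.18766261] [[0.953, -0.302, -0.001], [-0.302, -0.953, -0.002], [0.0, 0.002, -1.0]] 1.0000639751338238
top [[419.2, 0.0, 274.3], [0.0, 419.2, 210.6], [0.0, 0.0, 1.0]] [[0.01, -1.0, 0.007, 0.035], [-0.986, -0.011, -0.168, 0.544], [0.169, -0.005, -0.986, 1.274], [0.0, 0.0, 0.0, 1.0]]
scene [[454.2, 0.0, 278.7], [0.0, 454.2, 206.0], [0.0, 0.0, 1.0]] [[0.772, -0.636, -0.023, -0.387], [-0.39, -0.445, -0.806, 0.319], [0.502, 0.631, -0.591, 1.333], [0.0, 0.0, 0.0, 1.0]]
```

View pics/top1.png

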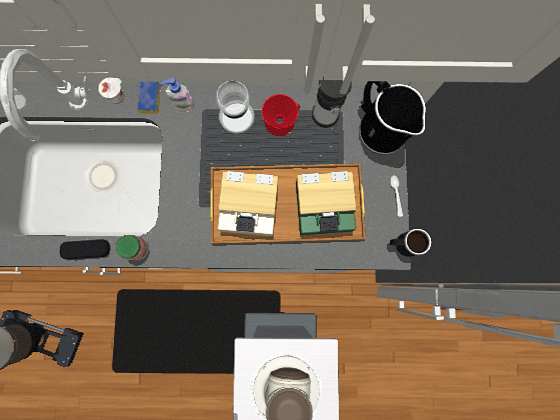

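View pics/scene1.png

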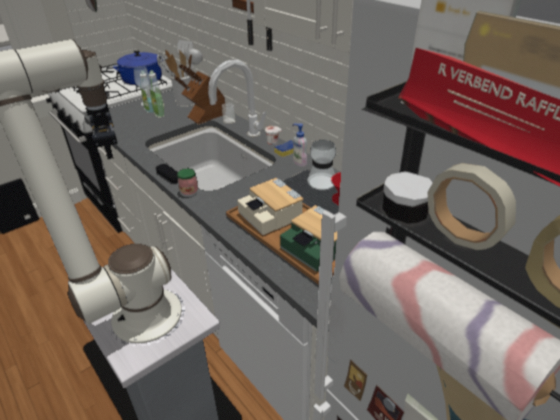

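The top view shows the green caddy on the right: lid around (326,193), front deck at about y=222 and black latch near (329,225). The cream caddy is at (248,205), the mug at (413,242), the spoon at (397,195) and the jam at (130,247). In the scene view the green caddy is at about (305,240).

```bash
cat > h.py <<'E'
import numpy as np,cv2
def ray(K,T,uv,z):
    R,t=T[:3,:3],T[:3,3];c=-R.T@t
    d=R.T@np.linalg.inv(K)@np.array([uv[0],uv[1],1.]);return c+d*(z-c[2])/d[2]
E
python3 - <<'E'
from h import *
d=np.load('top.npz');im,K,T=d['im'],d['K'],d['T']
hsv=cv2.cvtColor(im,cv2.COLOR_RGB2HSV)
P=lambda uv,z:np.round(ray(K,T,uv,z),4)
sub=np.zeros(im.shape[:2],np.uint8);sub[168:240,290:362]=1
def blob(m):
    m=cv2.morphologyEx((m&(sub>0)).astype(np.uint8),cv2.MORPH_OPEN,np.ones((2,2)))
    n,l,s,c=cv2.connectedComponentsWithStats(m);i=1+np.argmax(s[1:,4]);return (l==i).astype(np.uint8),s[i]
H,S,V=[hsv[:,:,i].astype(int) for i in range(3)]
for p in [(326,195),(326,215),(305,222),(328,225),(345,222),(295,205),(358,205)]:print(p,hsv[p[1],p[0]])
lid,s=blob((H>14)&(H<30)&(V>190)&(S>60));print('lid',s)
cnt=max(cv2.findContours(lid,0,1)[0],key=cv2.contourArea);r=cv2.minAreaRect(cnt);print(r)
for q in cv2.boxPoints(r):print(q,P(q,.105))
g,s=blob((H>50)&(H<90)&(S>80)&(V<150));print('green',s);
k,s=blob((V<55)&(S<80));print('black',s)
v,u=np.nonzero(k);print(P((u.mean(),v.mean()),.095))
big=cv2.resize(im[160:255,285:425],None,fx=5,fy=5,interpolation=cv2.INTER_CUBIC)
cv2.imwrite('pics/crop.png',big[:,:,::-1])
E
```

```text
(326, 195) [ 22 102 244]
(326, 215) [ 85   6 250]
(305, 222) [ 70  70 161]
(328, 225) [130  18  42]
(345, 222) [ 69  73 147]
(295, 205) [ 14 158 191]
(358, 205) [ 15 151 205]
lid [ 298  173   59   42 1854]
((327.2865905761719, 193.10791015625), (38.58063507080078, 56.32819366455078), 86.00909423828125)
[297.84824 175.82454] [ 0.6422 -0.0295  0.105 ]
[354.03983 171.90419] [ 0.6565 -0.2014  0.105 ]
[356.72495 210.39128] [ 0.5371 -0.2068  0.105 ]
[300.53336 214.31163] [ 0.5233 -0.0376  0.105 ]
green [301 228  36   8  91]
black [331 217   2   2   4]
[ 0.5162 -0.132   0.095 ]
```

View pics/crop.png

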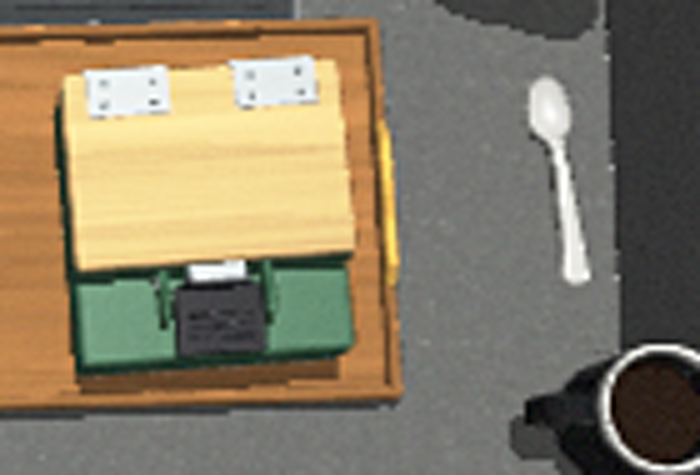

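```bash
python3 -m pendant '[[[0,0,0,-0.07],[0,0,0,-0.14],[0,0,0,-0.195],[0,0,0,-0.195]]]' 1
python3 - <<'E'
from h import *
from station import sense
d=np.load('top.npz');K,T=d['K'],d['T']
for q in [(178,290),(266,290),(178,352),(266,352),(221,320)]:print(np.round(ray(K,T,(q[0]/5+285-.4,q[1]/5+160-.4),.095),4))
s=sense();print(s['time_s'],s['tcp_pos'],np.round(s['ee_rot'],3).tolist(),s['wrist_force'])
E
```

```text
time_s: 0.5
tcp_pos: [0.1886, 0.5955, 0.1882]
ee_rot: [[0.997, 0.083, -0.0], [0.083, -0.997, -0.001], [-0.0, 0.001, -1.0]]
wrist_force: [-0.5, 0.0, -0.1]
gripper_width: 0.721
gripper_force: 0.0
[ 0.5155 -0.0978  0.095 ]
[ 0.5161 -0.151   0.095 ]
[ 0.4778 -0.0974  0.095 ]
[ 0.4784 -0.1504  0.095 ]
[ 0.4975 -0.1236  0.095 ]
0.5 [0.18860858 0.59549655 0.18817968] [[0.997, 0.083, -0.0], [0.083, -0.997, -0.001], [-0.0, 0.001, -1.0]] [-0.50821129  0.02288404 -0.08930693]
```

```bash
for i in 1 2 3 4 5 6 7 8; do python3 -m pendant '[[[0.15,0.46,0,0],[0.29,0.93,0,0],[0.29,0.93,0,0]]]' | sed -n 1,2p; done
python3 - <<'E'
from station import sense, optics
import cv2,numpy as np
s=sense();print(s)
c=optics.get_calibration("wrist");im=optics.capture("wrist")
np.savez('wrist.npz',im=im,K=c['camera_matrix'],T=c['camera_from_world'])
for p in [(0.495,-.125,.095),(0.488,-.125,.095),(.5302,-.1222,.105)]:
    q=c['camera_matrix']@(c['camera_from_world'][:3]@np.r_[p,1]);print(q[:2]/q[2])
cv2.imwrite('pics/w1.png',im[:,:,::-1])
E
```

```text
time_s: 0.8
tcp_pos: [0.2262, 0.5001, 0.1885]
time_s: 1.1
tcp_pos: [0.2625, 0.4106, 0.1887]
time_s: 1.4
tcp_pos: [0.2989, 0.3211, 0.1887]
time_s: 1.7
tcp_pos: [0.3357, 0.2314, 0.1887]
time_s: 2.0
tcp_pos: [0.3728, 0.1415, 0.1887]
time_s: 2.3
tcp_pos: [0.41, 0.0515, 0.1887]
time_s: 2.6
tcp_pos: [0.4471, -0.0385, 0.1885]
time_s: 2.9
tcp_pos: [0.4841, -0.1284, 0.1882]
{'time_s': 2.9, 'joints': array([ 3.79186059e+00,  9.91185580e+00, -1.66751315e+01,  5.39665862e-02,
       -6.34087187e+01,  9.06700953e+01]), 'joint_velocities': array([ 4.21312673, -2.39919968, -3.34428658, -1.92933052, -0.6650783 ,
       -3.16098626]), 'effort': array([ -1.36129986, -26.77873135,  18.63997757,   4.22600269,
         0.11172466,   0.30671474]), 'tcp_pos': array([ 0.48407603, -0.12835451,  0.18816175]), 'ee_rot': array([[ 9.96936320e-01,  7.82173721e-02,  1.30657027e-04],
       [ 7.82174543e-02, -9.96935972e-01, -8.35451382e-04],
       [ 6.49098787e-05,  8.43111486e-04, -9.99999642e-01]]), 'wrist_force': array([-0.26188796,  0.66475957,  1.0172109 ]), 'moment': array([-0.01105006,  0.01979974, -0.01570806]), 'gripper_force': 0.0, 'gripper_width': 0.0046619727179770505}
[279.94292518 191.24629805]
[279.37370692 198.53987292]
[279.7369366  153.78239791]
```

View pics/w1.png

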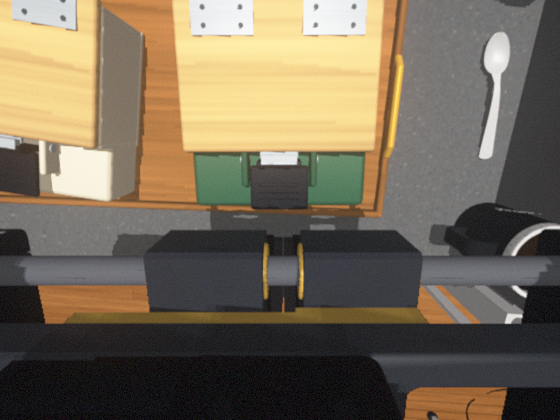

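The wrist view shows the pad at columns 250-309, rows 166-208 (centre about (280,187)), against a predicted (280,191). The lid edge is at row 151. So the pad centre is about (0.498,-0.125).

```bash
python3 -m pendant '[[[0.08,-0.02,0.4,0],[0.08,-0.02,0.8,0],[0.08,-0.02,0.9,0],[0.08,-0.02,0.9,0]]]'; python3 -m pendant '[[[0,0,0.03,0],[0,0,0.05,0],[0,0,0.07,0],[0,0,0.07,0]]]'
```

```text
time_s: 3.35
tcp_pos: [0.4888, -0.1222, 0.0978]
ee_rot: [[0.996, 0.085, -0.004], [0.085, -0.996, -0.0], [-0.004, 0.0, -1.0]]
wrist_force: [0.8, -0.0, 0.5]
gripper_width: 0.007
gripper_force: 0.0
time_s: 3.75
tcp_pos: [0.4899, -0.1237, 0.0924]
ee_rot: [[0.997, 0.083, 0.001], [0.083, -0.997, 0.0], [0.001, 0.0, -1.0]]
wrist_force: [0.1, 0.5, -0.6]
gripper_width: 0.004
gripper_force: 0.0
```

```bash
python3 -m pendant '[[[0,0,0.02,0],[0,0,0.03,0],[0,0,0.03,0]]]';python3 -m pendant '[[[0,0,0.01,0],[0,0,0.02,0],[0,0,0.02,0]]]'
```

```text
time_s: 4.05
tcp_pos: [0.4894, -0.1238, 0.0886]
ee_rot: [[0.997, 0.083, -0.0], [0.083, -0.997, -0.0], [-0.0, -0.0, -1.0]]
wrist_force: [0.4, 0.2, -0.3]
gripper_width: 0.005
gripper_force: 0.0
time_s: 4.35
tcp_pos: [0.4894, -0.1237, 0.0865]
ee_rot: [[0.997, 0.083, -0.0], [0.083, -0.997, 0.0], [-0.0, -0.0, -1.0]]
wrist_force: [0.4, -0.5, -0.1]
gripper_width: 0.004
gripper_force: 0.0
```

```bash
cat > snap.py <<'E'
import sys,cv2,numpy as np
from station import sense,optics
n,o=sys.argv[1:3]
c=optics.get_calibration(n);im=optics.capture(n)
np.savez(o+'.npz',im=im,K=c['camera_matrix'],T=c['camera_from_world'])
if n=='wrist':cv2.imwrite(f'pics/{o}.png',im[:,:,::-1])
else:
    x0,y0,w,h=map(int,sys.argv[3:7]);cv2.imwrite(f'pics/{o}.png',cv2.resize(im[y0:y0+h,x0:x0+w],None,fx=4,fy=4,interpolation=cv2.INTER_CUBIC)[:,:,::-1])
s=sense();print(s['time_s'],s['tcp_pos'],s['wrist_force'])
E
python3 snap.py scene s2 210 150 160 140
```

```text
4.4 [ 0.4895018  -0.12371282  0.08663875] [0.02115838 0.19040646 0.05633104]
```

View pics/s2.png

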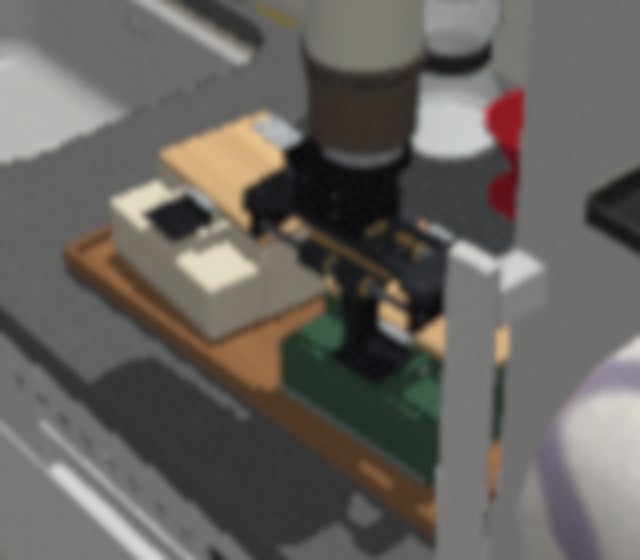

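The crop shows the closed fingertips right at the black pad, around crop (370,340), with the lid still shut. No force is felt yet, so I'll continue down in small steps.

```bash
for i in 1 2 3; do python3 -m pendant '[[[0,0,0.01,0],[0,0,0.02,0],[0,0,0.02,0]]]' | grep -E 'tcp|force'; done
```

```text
tcp_pos: [0.4894, -0.1237, 0.0846]
wrist_force: [-0.5, 0.3, -0.7]
gripper_force: 0.0
tcp_pos: [0.4894, -0.1237, 0.0826]
wrist_force: [-0.3, -0.8, -0.2]
gripper_force: 0.0
tcp_pos: [0.4894, -0.1237, 0.0806]
wrist_force: [-0.2, 0.6, 0.3]
gripper_force: 0.0
```

```bash
python3 snap.py wrist w2
```

```text
5.35 [ 0.48948909 -0.12369306  0.08065279] [ 1.18842149  0.25831769 -0.41390113]
```

View pics/w2.png

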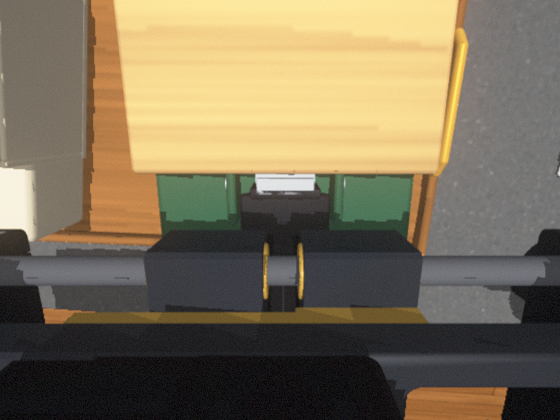

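The wrist view shows the lid still shut, its edge at row 172. The latch nose is at (285,180), and the pad's front part disappears behind the fingers at about row 232. I'll check geometry by triangulating between the two wrist views.

```bash
python3 - <<'E'
from h import *
a,b=np.load('wrist.npz'),np.load('w2.npz')
Pa,Pb=[d['K']@d['T'][:3] for d in(a,b)]
def prof(d,cols):
    g=cv2.cvtColor(d['im'],cv2.COLOR_RGB2HSV)
    for c in cols:
        col=g[:,c].astype(int);m=(col[:,0]>14)&(col[:,0]<32)&(col[:,1]>60)&(col[:,2]>150)
        print('lid edge row',c,np.nonzero(m[:230])[0].max())
prof(a,(215,345));prof(b,(180,390))
def tri(p,q):
    X=cv2.triangulatePoints(Pa,Pb,np.array(p,float).reshape(2,1),np.array(q,float).reshape(2,1))[:,0];return np.round(X[:3]/X[3],4)
print('corner L',tri((184,150.5),(134,172)),'R',tri((374,149.5),(441,173)))
print('nose',tri((260,152),(256,171)),tri((299,152),(315,171)))
for p in [(.4895,-.1237,.0806),(.4990,-.1237,.0806),(.478,-.124,.095),(.519,-.124,.095),(.519,-.124,.105)]:
    for P in(Pa,Pb):q=P@np.r_[p,1];print(p,np.round(q[:2]/q[2],1))
E
```

```text
lid edge row 215 151
lid edge row 345 206
lid edge row 180 172
lid edge row 390 173
corner L [ 0.526  -0.0372  0.1009] R [ 0.5408 -0.2014  0.1146]
nose [ 0.5278 -0.1025  0.0675] [ 0.5314 -0.141   0.0731]
(0.4895, -0.1237, 0.0806) [278.3 193.9]
(0.4895, -0.1237, 0.0806) [282.6 234.3]
(0.499, -0.1237, 0.0806) [279.1 184.4]
(0.499, -0.1237, 0.0806) [283.8 220.4]
(0.478, -0.124, 0.095) [277.5 208.7]
(0.478, -0.124, 0.095) [281.5 259.3]
(0.519, -0.124, 0.095) [280.9 165.5]
(0.519, -0.124, 0.095) [287.3 194.6]
(0.519, -0.124, 0.105) [280.8 166.7]
(0.519, -0.124, 0.105) [287.5 198.2]
```

```bash
python3 - <<'E'
import numpy as np,cv2
o=[]
for f in('wrist','w2'):
    im=np.load(f+'.npz')['im'];c=im[150:320,200:370].astype(float)
    o.append(cv2.resize(np.clip(255*(c/110)**.6,0,255).astype(np.uint8),(395,395),interpolation=cv2.INTER_CUBIC))
cv2.imwrite('pics/enh.png',np.hstack(o)[:,:,::-1])
E
```

```text
(no output)
```

View pics/enh.png

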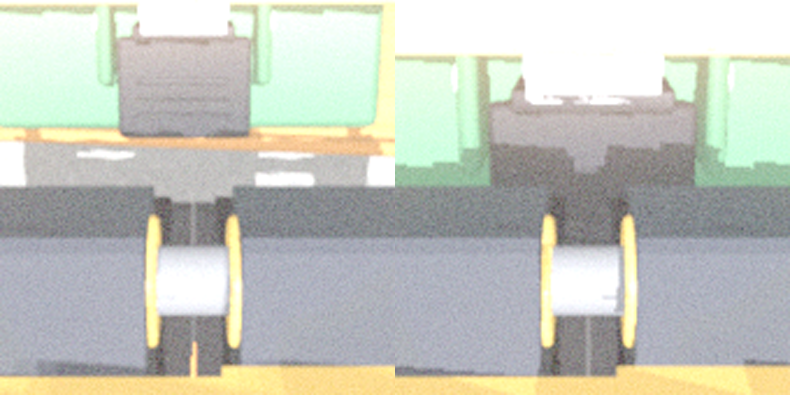

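In the enhanced crops the fingers' front edge is at about row 236, and only their shadow falls on the pad, which still looks level. So the closed tips sit short of the nominal TCP, and I'll continue down until contact.

```bash
for i in 1 2 3; do python3 -m pendant '[[[0,0,0.01,0],[0,0,0.02,0],[0,0,0.02,0]]]' | grep -E 'tcp|wrist'; done; python3 - <<'E'
from h import *
d=np.load('w2.npz');P=d['K']@d['T'][:3]
for z in (.08,.09,.1,.11):
  q=P@np.r_[.499,-.1237,z,1];print(z,np.round(q[:2]/q[2],1))
E
```

```text
tcp_pos: [0.4894, -0.1237, 0.0786]
wrist_force: [-0.0, 1.0, 0.9]
tcp_pos: [0.4894, -0.1237, 0.0766]
wrist_force: [0.6, -0.5, 0.5]
tcp_pos: [0.4894, -0.1237, 0.0746]
wrist_force: [0.4, 0.0, -0.5]
0.08 [283.8 220.1]
0.09 [283.9 224.6]
0.1 [283.9 229.5]
0.11 [284. 235.]
```

```bash
python3 snap.py scene s3 270 200 60 60; python3 - <<'E'
from h import *
d=np.load('s3.npz');P=d['K']@d['T'][:3]
for p in [(.4894,-.1237,.0746),(.4894,-.1237,.095),(.4894,-.1237,.115),(.478,-.097,.095),(.478,-.151,.095),(.519,-.124,.095)]:
  q=P@np.r_[p,1];print(p,np.round((q[:2]/q[2]-[270,200])*10))
c=d['im'][200:260,270:330].astype(float)
cv2.imwrite('pics/s3e.png',cv2.resize(np.clip(255*(c/150)**.6,0,255).astype(np.uint8),(600,600),interpolation=cv2.INTER_CUBIC)[:,:,::-1])
E
```

```text
6.3 [ 0.48948802 -0.12369751  0.07465278] [-0.11680418  0.66345637  0.33563549]
(0.4894, -0.1237, 0.0746) [296. 444.]
(0.4894, -0.1237, 0.095) [297. 396.]
(0.4894, -0.1237, 0.115) [297. 347.]
(0.478, -0.097, 0.095) [215. 370.]
(0.478, -0.151, 0.095) [327. 454.]
(0.519, -0.124, 0.095) [366. 357.]
```

View pics/s3e.png

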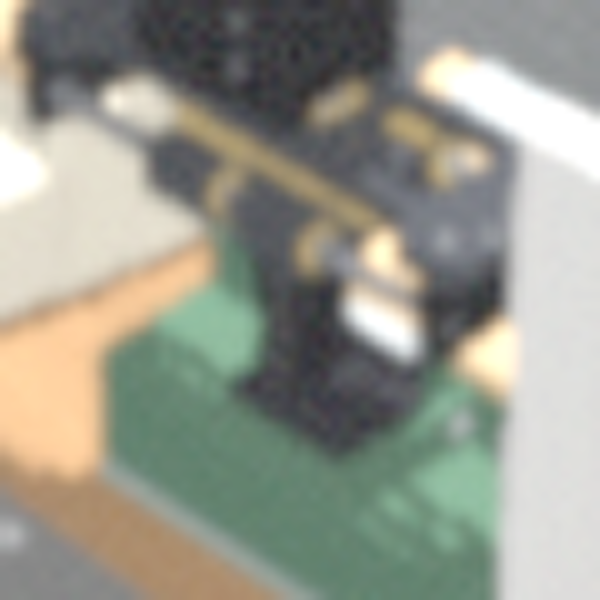

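The enhanced crop shows the pad at crop (235-345, 385-455), as predicted, with the finger column coming down onto it around (300,350). The lateral position is right, so I'll keep going down to contact.

```bash
for i in 1 2 3 4; do python3 -m pendant '[[[0,0,0.01,0],[0,0,0.02,0],[0,0,0.02,0]]]' | grep -E 'tcp|wrist'; done
```

```text
tcp_pos: [0.4894, -0.1237, 0.0726]
wrist_force: [-0.5, -0.7, 0.1]
tcp_pos: [0.4894, -0.1237, 0.0706]
wrist_force: [-0.1, 0.1, -0.3]
tcp_pos: [0.4894, -0.1237, 0.0686]
wrist_force: [0.0, -0.2, -0.7]
tcp_pos: [0.4894, -0.1237, 0.0666]
wrist_force: [0.3, 0.3, 0.4]
```

```bash
python3 -m pendant '[[[-0.05,0,0,0],[-0.05,0,0.01,0],[-0.05,0,0.01,0]]]' | grep -E 'tcp|wrist'; for i in 1 2 3; do python3 -m pendant '[[[0,0,0.01,0],[0,0,0.02,0],[0,0,0.02,0]]]' | grep -E 'tcp|wrist'; done
```

```text
tcp_pos: [0.4843, -0.1241, 0.0657]
wrist_force: [-0.1, -0.1, 0.1]
tcp_pos: [0.4845, -0.1241, 0.0636]
wrist_force: [-0.3, -0.1, -0.4]
tcp_pos: [0.4846, -0.1241, 0.0617]
wrist_force: [-0.1, 0.9, -0.7]
tcp_pos: [0.4839, -0.1242, 0.0596]
wrist_force: [-2.3, -0.3, 1.5]
```

```bash
for i in 1 2; do python3 -m pendant '[[[0,0,0.01,0],[0,0,0.02,0],[0,0,0.02,0]]]' | grep -E 'tcp|wrist'; done; python3 snap.py wrist w3; python3 - <<'E'
from h import *
a=np.load('w2.npz')['im'];b=np.load('w3.npz')['im']
o=[cv2.resize(np.clip(255*(i[60:330,120:430].astype(float)/150)**.6,0,255).astype(np.uint8),(395,344)) for i in(a,b)]
cv2.imwrite('pics/w3e.png',np.hstack(o)[:,:,::-1])
E
```

```text
tcp_pos: [0.4839, -0.1242, 0.0576]
wrist_force: [-2.9, -0.5, 3.4]
tcp_pos: [0.4835, -0.1242, 0.0554]
wrist_force: [-4.6, -0.0, 3.8]
9.35 [ 0.48361927 -0.12421523  0.05547745] [-4.26408948 -0.58176092  4.92232436]
```

View pics/w3e.png

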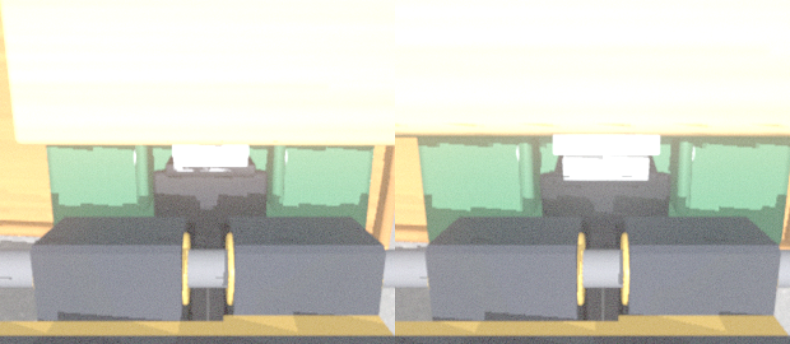

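The wrist pair shows the latch nose tipping: the white strip is wider on the right-hand image at rows 135-180. The pad is moving, so I'll press a little further.

```bash
for i in 1 2; do python3 -m pendant '[[[0,0,0.01,0],[0,0,0.02,0],[0,0,0.02,0]]]' | grep -E 'tcp|wrist'; done; python3 snap.py wrist w4; python3 - <<'E'
from h import *
b=np.load('w4.npz')['im'];a=np.load('w3.npz')['im']
for c in (150,200,380,420):print(c,[ (i[20:230:15,c].astype(int).sum(1)//3).tolist() for i in(a,b)])
E
```

```text
tcp_pos: [0.4838, -0.1242, 0.0535]
wrist_force: [-6.0, -0.1, 4.5]
tcp_pos: [0.4837, -0.1243, 0.0526]
wrist_force: [-7.8, 0.2, 11.7]
10.0 [ 0.48365301 -0.12428877  0.05254534] [-7.44499986 -0.21907013 11.25785545]
150 [[203, 206, 209, 207, 206, 204, 199, 206, 205, 201, 73, 100, 99, 95], [211, 217, 207, 206, 213, 211, 209, 125, 89, 60, 66, 108, 109, 106]]
200 [[201, 206, 206, 207, 209, 204, 201, 205, 204, 198, 74, 99, 100, 93], [213, 219, 208, 207, 212, 210, 209, 188, 93, 61, 89, 108, 107, 100]]
380 [[200, 202, 203, 203, 207, 203, 201, 203, 200, 195, 70, 100, 96, 90], [213, 216, 207, 204, 212, 208, 205, 168, 133, 64, 68, 107, 102, 103]]
420 [[198, 204, 203, 200, 206, 209, 200, 202, 197, 195, 66, 100, 98, 63], [210, 217, 205, 206, 211, 208, 203, 189, 134, 60, 65, 108, 108, 104]]
```

The lid edge has moved back in the picture and the force shows the hard stop, so the latch has released. I'll lift off the pad and confirm the lid is ajar.

```bash
python3 -m pendant '[[[-0.05,0,-0.1,0],[-0.05,0,-0.3,0],[-0.05,0,-0.53,0],[-0.05,0,-0.53,0]]]' | grep -E 'time|tcp|wrist'; python3 snap.py scene s4 240 160 120 110
```

```text
time_s: 10.4
tcp_pos: [0.4841, -0.1243, 0.1083]
wrist_force: [1.4, 0.7, -0.4]
10.45 [ 0.482424   -0.12418448  0.10661089] [-0.24716801 -0.77188384 -0.76987321]
```

View pics/s4.png

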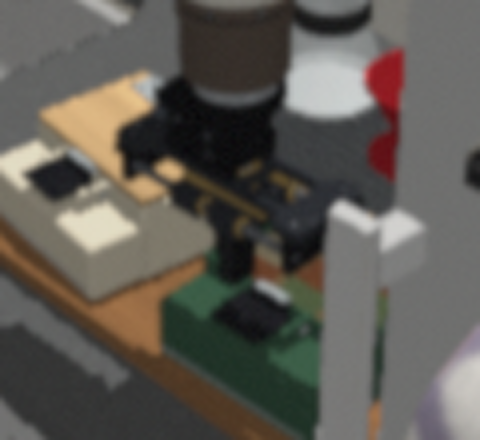

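The crop shows the fingertip lifted to about (235,275), above the latch. The inside of the open caddy is visible behind it, around (310,280), so the lid is ajar. I'll now follow the lid edge's arc from underneath.

```bash
python3 -m pendant '[[[0.2,0,0,0],[0.4,0,0,0],[0.5,0,0,0],[0.6,0,-0.02,0],[0.6,0,-0.02,0]]]' | grep -E 'time|tcp|wrist'; python3 -m pendant '[[[0.05,0,-0.06,0],[0.1,0,-0.12,0],[0.15,0,-0.18,0],[0.2,0,-0.24,0],[0.22,0,-0.28,0],[0.22,0,-0.28,0]]]' | grep -E 'time|tcp|wrist'; python3 snap.py wrist w5;  python3 - <<'E'
from h import *
b=np.load('w5.npz')['im'];h=cv2.cvtColor(b,cv2.COLOR_RGB2HSV)
for r in range(0,235,20):print(r,[tuple(h[r,c].tolist()) for c in (150,230,285,350,420)])
E
```

```text
time_s: 10.95
tcp_pos: [0.5351, -0.1198, 0.1053]
wrist_force: [-10.9, -0.5, 6.4]
time_s: 11.55
tcp_pos: [0.5588, -0.1181, 0.1357]
wrist_force: [-8.3, 0.2, 8.1]
11.6 [ 0.55842173 -0.1180626   0.13540457] [-7.42535487  0.65125964  7.82626522]
0 [(150, 4, 72), (140, 10, 74), (135, 7, 78), (113, 13, 80), (0, 4, 115)]
20 [(80, 10, 75), (165, 30, 69), (60, 3, 80), (30, 3, 81), (90, 2, 104)]
40 [(15, 157, 120), (15, 157, 164), (14, 155, 169), (132, 16, 79), (40, 7, 110)]
60 [(14, 156, 186), (14, 152, 188), (14, 149, 186), (14, 150, 175), (14, 139, 88)]
80 [(15, 159, 178), (105, 5, 190), (18, 120, 229), (100, 4, 192), (14, 147, 135)]
100 [(15, 158, 194), (90, 4, 193), (18, 118, 227), (80, 4, 198), (14, 150, 178)]
120 [(18, 118, 225), (18, 115, 231), (18, 113, 232), (19, 112, 233), (18, 116, 231)]
140 [(17, 121, 220), (17, 118, 224), (18, 121, 226), (18, 117, 226), (18, 112, 227)]
160 [(18, 112, 230), (18, 116, 231), (18, 119, 228), (19, 119, 228), (18, 121, 224)]
180 [(19, 113, 235), (19, 114, 235), (19, 118, 233), (18, 117, 233), (17, 116, 228)]
200 [(18, 122, 223), (18, 119, 222), (17, 118, 222), (17, 122, 218), (17, 120, 214)]
220 [(17, 122, 218), (16, 124, 136), (18, 123, 215), (18, 119, 175), (17, 121, 206)]
```

```bash
python3 snap.py top t5 290 160 80 80; python3 - <<'E'
from h import *
a=np.load('top.npz');b=np.load('t5.npz');K,T=b['K'],b['T']
def white(im):
    h=cv2.cvtColor(im,cv2.COLOR_RGB2HSV);m=((h[:,:,1]<30)&(h[:,:,2]>170)).astype(np.uint8);m[:165]=0;m[186:]=0;m[:,:295]=0;m[:,362:]=0
    n,l,s,c=cv2.connectedComponentsWithStats(m);return [(s[i].tolist(),np.round(c[i],1).tolist()) for i in range(1,n) if s[i,4]>15]
print(white(a['im']));print(white(b['im']))
h=cv2.cvtColor(b['im'],cv2.COLOR_RGB2HSV)
def cls(p):
    H,S,V=map(int,p)
    return 'g' if 45<H<95 and S>50 else 'L' if 14<H<30 and S>60 and V>200 else 't' if 8<H<20 and S>130 else 'k' if V<60 else 'w' if V>170 else '.'
for nm,i in(('a',a),('b',b)):
    h=cv2.cvtColor(i['im'],cv2.COLOR_RGB2HSV)
    print(nm);[print(r,''.join(cls(h[r,c]) for c in range(288,368))) for r in range(164,246,2)]
E
```

```text
11.65 [ 0.55824749 -0.11810789  0.13525684] [-7.73287667  1.16372411  7.51960421]
[([331, 171, 17, 11, 147], [339.4, 175.9]), ([302, 173, 17, 11, 149], [310.1, 177.8])]
[([295, 165, 3, 21, 53], [295.8, 175.8]), ([304, 165, 35, 21, 640], [319.4, 175.0])]
a
164 ..................................ww.....tLLLttttttttttttttttttttttttttt........
166 ttttttttttttttttttttttttttttttttttttttttttttttttttttttttttttttttttttttttt.......
168 ttttttLttLLLttttttttLLttttttttttttttttttttttttttttttttttttttttttttttttttt.......
170 ttttttttttttttttttttttttttttttttttttttttttttttttttttttttttttttttttttttttt.......
172 ttttttttttttttttttttttttttttttttttttttttttwwwwwwwwwwwwwwwwwwLLLLttttttttt.......
174 tLLLtttLtttttwwwwwwwwwwwwwwwwwwLLLLLLLLLLLLwwwwwwwwwwwww.wwwLLLLLtttLtttt.......
176 tttttttttLLLLLwwwwwwwwwwwww.wwwLLLLLLLLLLLLLwwwwwwwwwwwwwwwwLLLLLtttttttt.......
178 ttttttttt.LLLLwwwwwwwwwwwwwwwwwLLLLLLLLLLLLLwwwwwwwwwwwww.wwLLLLLttttttttt......
180 ttLttttLt.LLLLwwwwwwwwwwwww..wwLLLLLLLLLLLLLwwwwwwwwwwwwwwwwwLLLLttLLLttt.......
182 ttLLttttg.LLLLLwwwwwwwwwwwwwwwwLLLLLLLLLLLLLLLLLLLLLLLLLLLLLLLLLLLtttttttt.
[... 5427 characters left out ...]
ggggggg.ttttttttt...
230 wwwwwwwwwwwww..ggggggggggggggggggkkkkkkkgkkggggggggggggggggggggggg.tttttttttt...
232 wwwwwwwwwwwww...ggggggggggggggggggggggggggggggggggg..........tttttttttttttttt...
234 wwwwwwwwwwwww...ggggggg.........ttttttttttttttttttttttttttttttttttttttttttttt...
236 wwwwwwwwwwwwww..ttttttttttttttttttttttttttttttttttttttttttttttttttttttttttttt...
238 wwwwwwwwwwwwww...tttttttttttttttttttttttttttttttttttttttttttttttttttttttttttt...
240 wwwwwwwwwwwwwww..tttttttttttttttttttttttttttt.....t......................k.k....
242 wwwwwwwwwwwwwww.................................................................
244 wwwwwwwwwwwwwwww................................................................
```

```bash
cat > lid.py <<'E'
from h import *
import sys
d=np.load(sys.argv[1]+'.npz');im=d['im'];P=d['K']@d['T'][:3]
h=cv2.cvtColor(im,cv2.COLOR_RGB2HSV).astype(int)
m=(h[:,:,0]>=16)&(h[:,:,0]<30)&(h[:,:,1]>60)&(h[:,:,2]>195)
for r in range(60,235,20):
    c=np.nonzero(m[r])[0];print(r,(c.min(),c.max(),len(c)) if len(c) else None)
y=np.deg2rad(4.7);cx=np.array([np.cos(y),np.sin(y)]);cy=np.array([-cx[1],cx[0]]);hg=np.array([.496,-.1245])+.159*cx
for th in (.4,.5,.6,.8,1,1.2,1.5,1.7,1.95):
    o=[]
    for e,s in((0,.085),(0,-.085),(.121,.085),(.121,-.085)):
        # top surface: 11 mm above the hinge axis
        a=-e*np.cos(th)+.011*np.sin(th);z=.094+e*np.sin(th)+.011*np.cos(th)
        q=P@np.r_[hg+a*cx+s*cy,z,1];o.append(np.round(q[:2]/q[2]).astype(int).tolist())
    print(th,o)
E
python3 lid.py w5
```

```text
60 None
80 (np.int64(163), np.int64(406), 96)
100 (np.int64(52), np.int64(414), 125)
120 (np.int64(0), np.int64(421), 323)
140 (np.int64(0), np.int64(429), 364)
160 (np.int64(0), np.int64(436), 379)
180 (np.int64(0), np.int64(443), 392)
200 (np.int64(0), np.int64(450), 406)
220 (np.int64(0), np.int64(448), 290)
0.4 [[159, 78], [411, 79], [147, 260], [422, 260]]
0.5 [[159, 77], [411, 77], [138, 257], [431, 257]]
0.6 [[159, 75], [410, 76], [128, 252], [441, 252]]
0.8 [[160, 73], [410, 73], [107, 231], [463, 232]]
1 [[160, 71], [409, 72], [83, 195], [488, 196]]
1.2 [[161, 70], [408, 71], [59, 141], [513, 142]]
1.5 [[163, 70], [406, 70], [30, 30], [543, 31]]
1.7 [[164, 71], [405, 71], [22, -50], [551, -49]]
1.95 [[166, 72], [404, 73], [30, -134], [544, -133]]
```

The lid's right boundary has a slope of 0.37, which gives a lid angle of about 0.83, and the caddy front edge has not moved. I'll continue along the arc, rising slightly faster.

```bash
python3 -m pendant '[[[0.04,0,-0.07,0],[0.09,0,-0.13,0],[0.14,0,-0.17,0],[0.19,0,-0.2,0],[0.24,0,-0.22,0],[0.29,0,-0.24,0],[0.34,0,-0.26,0],[0.34,0,-0.26,0]]]' | grep -E 'time|tcp|wrist'; python3 snap.py wrist w6; python3 lid.py w6
```

```text
time_s: 12.45
tcp_pos: [0.5961, -0.1148, 0.1608]
wrist_force: [-0.4, 0.1, -0.4]
12.5 [ 0.59551653 -0.11477698  0.16059442] [ 0.3363372  -0.17633721 -0.14720477]
60 None
80 None
100 None
120 None
140 (np.int64(0), np.int64(394), 115)
160 (np.int64(0), np.int64(409), 289)
180 (np.int64(0), np.int64(423), 381)
200 (np.int64(0), np.int64(438), 410)
220 (np.int64(0), np.int64(440), 309)
0.4 [[176, 135], [393, 135], [167, 294], [402, 295]]
0.5 [[176, 134], [393, 134], [161, 293], [409, 294]]
0.6 [[176, 132], [393, 133], [154, 291], [416, 291]]
0.8 [[177, 130], [392, 131], [139, 279], [431, 279]]
1 [[177, 128], [392, 129], [124, 255], [447, 255]]
1.2 [[178, 127], [391, 128], [109, 218], [462, 219]]
1.5 [[179, 126], [390, 127], [93, 142], [479, 143]]
1.7 [[180, 126], [389, 127], [89, 85], [484, 85]]
1.95 [[181, 127], [388, 128], [93, 19], [480, 20]]
```

```bash
python3 -m pendant '[[[0.08,0,-0.04,0],[0.16,0,-0.06,0],[0.26,0,-0.07,0],[0.36,0,-0.08,0],[0.46,0,-0.08,0],[0.56,0,-0.08,0],[0.6,0,-0.08,0],[0.6,0,-0.08,0]]]' | grep -E 'time|tcp|wrist'; python3 snap.py wrist w7; python3 lid.py w7
```

```text
time_s: 13.3
tcp_pos: [0.6554, -0.1098, 0.1681]
wrist_force: [-0.2, 0.5, -0.4]
13.35 [ 0.65499915 -0.10982993  0.16831723] [-1.17277894 -0.58871787  0.43617584]
60 None
80 None
100 None
120 None
140 None
160 (np.int64(37), np.int64(269), 26)
180 (np.int64(53), np.int64(445), 324)
200 (np.int64(0), np.int64(136), 49)
220 (np.int64(0), np.int64(399), 67)
0.4 [[185, 207], [384, 207], [177, 357], [392, 358]]
0.5 [[185, 205], [384, 206], [172, 360], [397, 360]]
0.6 [[185, 204], [384, 204], [166, 361], [403, 361]]
0.8 [[185, 202], [384, 202], [155, 357], [415, 358]]
1 [[186, 200], [383, 200], [142, 344], [428, 344]]
1.2 [[186, 198], [383, 199], [131, 319], [440, 319]]
1.5 [[187, 197], [382, 197], [118, 261], [453, 262]]
1.7 [[188, 196], [381, 197], [115, 214], [456, 215]]
1.95 [[189, 196], [380, 197], [119, 155], [453, 155]]
```

Lid edge is now at about row 180, which puts it past 1.7 rad and sinking. I'll back off toward the robot, lift clear and check.

```bash
python3 -m pendant '[[[-0.3,0,0,0],[-0.6,0,-0.2,0],[-0.9,0,-0.5,0],[-1,0,-0.8,0],[-1,0,-0.8,0],[-1,0,-0.8,0]]]' | grep -E 'time|tcp|wrist'; python3 -m pendant '[[[-0.4,0,0,0],[-0.8,0,0,0],[-1,0,0,0],[-1,0,0,0],[-1,0,0,0],[-1,0,0,0],[-1,0,0,0],[-1,0,0,0]]]' | grep -E 'time|tcp|wrist'; python3 snap.py wrist w8; python3 lid.py w8; python3 - <<'E'
from h import *
d=np.load('w8.npz');h=cv2.cvtColor(d['im'],cv2.COLOR_RGB2HSV)
def cls(p):
    H,S,V=map(int,p)
    return 'g' if 45<H<95 and S>50 else 'L' if 14<H<30 and S>60 and V>200 else 't' if 8<H<20 and S>100 else 'k' if V<60 else 'w' if V>170 else '.'
[print(f'{r:3d}',''.join(cls(h[r,c]) for c in range(0,560,5))) for r in range(0,240,8)]
E
```

```text
time_s: 13.95
tcp_pos: [0.5551, -0.1182, 0.25]
wrist_force: [0.0, -0.6, -0.6]
time_s: 14.75
tcp_pos: [0.4563, -0.1264, 0.2482]
wrist_force: [-0.3, -0.3, 0.5]
14.8 [ 0.45613124 -0.12642406  0.24829338] [0.53560409 0.84814422 0.29368673]
60 (np.int64(0), np.int64(390), 183)
80 (np.int64(0), np.int64(387), 148)
100 (np.int64(27), np.int64(385), 139)
120 (np.int64(378), np.int64(383), 6)
140 None
160 None
180 None
200 None
220 None
0.4 [[195, -19], [374, -18], [188, 101], [380, 101]]
0.5 [[195, -20], [374, -19], [184, 92], [385, 92]]
0.6 [[195, -21], [374, -20], [180, 81], [389, 81]]
0.8 [[195, -22], [374, -22], [171, 53], [399, 53]]
1 [[196, -23], [374, -22], [162, 16], [408, 16]]
1.2 [[196, -23], [373, -23], [153, -28], [417, -28]]
1.5 [[197, -22], [372, -22], [144, -101], [427, -101]]
1.7 [[197, -21], [372, -21], [142, -147], [429, -146]]
1.95 [[198, -19], [371, -19], [144, -191], [427, -191]]
  0 LLLLLLLLLLLLLww.wwwwwwwwLLLt.tttttttttttgwwgggggggggggggggggggggggggggggwwtLttt...........................k..kkk
  8 LLLLLLLLLLLLLLLwwwwww.wwLLLt...tLtLttLLtgw.ggggg.gggggggggggg.gggg.gggggw
[... 2615 characters left out ...]
92 ........................................................................................kkkkkkkkkk..ww.kg.ww....
200 ......................................................................................kkk.kkkkkkk.w.kkkkkkk.w...
208 ......................................................................................kkkkkkkkkk.wkkkkkkkkkk.w..
216 ........................................................................................kkkkkkk.wkkkkkkkkkkk.wk.
224 ttttttttttttkkkkkkkk......................................................................kkkkk.wktkkkkkkkk..w..
232 ..kkktttttttkkkkkkkkkkkkkkkkkkkkkkkkkkkkkkkkkkkkkkkkkk......kkkkkkkkkkkkkkkkkkkk.............kk.wkkkkkkkkk..wkkk
```

The interior compartments are fully visible, so the lid stands open. I'll give it time to settle, move aside and compare against the first top picture.

```bash
for i in 1 2; do python3 -m pendant '[[[-0.2,-0.4,0,0],[-0.4,-0.8,0,0],[-0.4,-1,0,0],[-0.4,-1,0,0],[-0.4,-1,0,0],[-0.4,-1,0,0],[-0.4,-1,0,0],[-0.4,-1,0,0]]]' | grep -E 'time|tcp'; done
python3 snap.py top t9 290 160 80 80; python3 - <<'E'
from h import *
a=np.load('top.npz');b=np.load('t9.npz')
P=b['K']@b['T'][:3]
y=np.deg2rad(4.7);cx=np.array([np.cos(y),np.sin(y)]);cy=np.array([-cx[1],cx[0]]);hg=np.array([.496,-.1245])+.159*cx
for th in (1.6,1.8,1.95):
    print(th,[np.round((lambda q:q[:2]/q[2])(P@np.r_[hg-.121*np.cos(th)*cx+s*cy,.094+.121*np.sin(th),1]),1).tolist() for s in(.085,-.085)])
def cls(p):
    H,S,V=map(int,p)
    return 'g' if 45<H<95 and S>50 else 'L' if 14<H<30 and S>60 and V>200 else 't' if 8<H<20 and S>100 else 'k' if V<60 else 'w' if V>170 else '.'
h=cv2.cvtColor(b['im'],cv2.COLOR_RGB2HSV)
[print(r,''.join(cls(h[r,c]) for c in range(288,368))) for r in list(range(136,182,3))+list(range(206,242,4))]
for n,(x0,x1,y0,y1) in dict(mug=(385,435,225,262),spoon=(388,408,172,220),jam=(112,150,230,265),cream=(212,284,166,240),front=(296,360,219,240)).items():
    print(n,(np.abs(a['im'][y0:y1,x0:x1].astype(int)-b['im'][y0:y1,x0:x1]).max(2)>60).sum())
E
```

```text
time_s: 15.6
tcp_pos: [0.4076, -0.0308, 0.2485]
time_s: 16.4
tcp_pos: [0.3595, 0.0655, 0.2486]
16.45 [0.3594736  0.06561153 0.2486499 ] [-0.90626605  0.07700466 -0.22469256]
1.6 [[299.2, 162.9], [359.6, 158.8]]
1.8 [[298.4, 155.0], [358.5, 150.9]]
1.95 [[297.8, 149.7], [357.5, 145.7]]
136 .......................................................................kk.tkgkkg
139 .......................................................................kk..kgkkk
142 .........................................................................kk.ktkk
145 ....................k................................wwLLLLLLLLLLLLLL.....kkk...
148 ..........wLLLLLLLLLLLLLLLLLLLLLLL............tttttttttttttttttttttt.......k..kk
151 ..........ttttttttttttttttttttttt........kkkkkkkkkkkkkkkkgkkkkkkkttt........k...
154 ..........tttkkkkkkkkkkkkkkkkkkkkkkkkkkkkkkkkkkkkgkkkkkkkkkgkkkkktt..........k..
157 ..........tttkkkkkkkkkkgkkkkkkkkkkkkkkkkkkkkkktkkkkkkkkkkkkkkkkktt..............
160 ..........tttkkkkgkkkkkggkkkgkkkkkkkkkkkkkkgkkkkgkkkkkkkkkgkkkk.tt..............
163 ..........tttkkkkkkkkkkkkkkkkkkkkkggkkkkkkkkk
[... 647 characters left out ...]
gtttLLtLLtttttttttLg..............ttL........gggggggggg.tttttttLt...
214 ttttttttttkggggggggggggggggggggggg.wwwwwwwwwww.ggggggggggggggggggg.tttttttttt...
218 tttttttttttggggggggggggggggggggg................kkgggggggggggggggggttttttttt....
222 tttttttttttgggggggggggggggggggggk..kkkk..kkkk.kk.kggggggggggggggggg.tttttttt....
226 tttttttttttkggggggggggggggggggggk...........kkkk..ggggggggggggggggggttttttttt...
230 ttttttttttttggggggggggggggggggggg...kkkkkkggkkggggggggggggggggggggttttttttttt...
234 ttttttttttttkgggggggggk.......ttttttttttttttttttttttttttttttttttttttttttttttt...
238 ttttttttttttttttttttttttttttttttttttttttttttttttttttttttttttttttttttttttttttt...
mug 0
spoon 0
jam 0
cream 66
front 0
```

Lid edge lies where 1.95 rad predicts, and the caddy front, mug, spoon and jam are unchanged. The small cream difference fits the arm's shadow. Handing in.

```bash
python3 -c "
from station import r
print(r.finish_job())"
```

```text
the job is handed in; nothing more can be done
None
```

The green caddy's lid was unlatched and pushed over to lie fully open (about 1.95 rad). In before/after top-camera pictures the caddy front, mug, jam jar and spoon were unchanged; the cream caddy's patch differed by 66 pixels, which I put down to the arm's shadow without checking further. The job was handed in at about 16.5 s.

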